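# Rearrange the carver's display

### The job

The three carved pieces on the market table stand on the wrong display stands: put the gnome upright in the middle of the round log slice, the toadstool upright in the middle of the square block, and the toy car on its wheels in the middle of the long plank, lying along the plank (nose either way). Every stand is taken, so set one piece down on the empty cork mat as a halfway place, let go of it there, and leave the mat empty at the end. Tip nothing over, and leave the jar, the brush and the uncarved blank where they are.

Things in the scene. Friction and masses are not known exactly. Their poses are not given: they have to be found in the camera images.
- gnome: Carved wooden gnome, 78 mm tall, 70 g: upright round body 38 mm in diameter up to 46 mm above its foot, then a pointed cone cap (42 mm wide at the brim, tip at 78 mm). Grip the round body, about 34 mm above its foot. Origin: centre of its underside; z up; nose to its -x. At the start it stands near the middle of the plank.
- toadstool: Carved wooden toadstool, 57 mm tall, 60 g: foot disc 42 mm in diameter, stem 26 mm, and a broad domed cap 54 mm in diameter whose side is upright from 30 to 41 mm above the foot; grip that side at about 36 mm. Origin: centre of its underside; z up. At the start it stands near the middle of the log slice.
- car: Pale wooden toy car, 92 mm long (x), 50 wide over the wheels (y), 50 tall, 120 g. Flat-sided cabin 34 mm wide (y), 40 long, centred, 25 to 49 mm high: grip it across y at mid-length, 38 mm up. Wheels (26 mm, do not turn) at x = +-30 mm outside the body leave 34 mm between front and rear. Origin: centre, at the height where wheels touch; z up. At the start on the middle of the square block.
- slice: Display stand, fixed: round log slice with dark bark edge and pale top, 110 mm in diameter, 18 mm thick. Origin: centre of its underside, on the table; z up. Where the gnome belongs.
- block: Display stand, fixed: square grey-painted wooden block, 96 x 96 mm, 18 mm thick. Origin: centre of its underside, on the table; x and y along its sides. Where the toadstool belongs.
- plank: Display stand, fixed: oblong dark plank, 140 mm (x) by 76 mm (y), 18 mm thick. Origin: centre of its underside, on the table; x along its length. Where the car belongs.
- mat: Thin round cork mat, fixed, 130 mm in diameter, 5 mm thick, empty at the start: the halfway place. Origin: centre of its underside, on the table.
- jar: Bystander: closed glass jar with a steel lid, 56 mm in diameter, 65 mm tall, standing on the table. Origin: centre of its underside. Leave alone.
- brush: Bystander: flat paintbrush, 170 mm long, lying on the table along its x. Leave alone.
- blank: Bystander: uncarved upright block of pale wood, 42 x 42 x 75 mm, standing on the table. Origin: centre of its underside. Leave alone.
There are look-alikes about, which are no part of the job. Leave any yellow look-alike of the toadstool alone.

How it is judged:
By the outcome, as a careful person would: the job done as asked, in the order asked, and still so for the second after the job is handed in, with the robot touching nothing.
It also fails if it takes over 96 s, if anything falls off the work surface, if the arm or the gripper's body presses on something with over 40 N, if the wrist force passes 120 N, or if a joint passes its speed limit or range.

### The arm

A 6-joint arm with a two-finger parallel gripper is mounted at the origin on the work surface. World frame = base frame: x ahead of the robot, y to its left, z up, the work surface at z = 0. Lengths are in m, angles in rad, forces in N, time in s.
With the tool pointing down it reaches from about 0.25 to 0.725 m from the base axis. Payload 4 kg.
Tool frame: the origin (TCP) lies at the very end of the fingers, on their centre line; the grasp point (between the pads) lies 19 mm behind it (robot.pinch_z is the z of the grasp point in the tool frame, in m); z points along the fingers, y is the line along which they close (so a half turn about z gives the same grasp; the last joint's range is limited). The gripper opens to 85 mm and grips with 20 to 120 N. Pads are 22 mm wide; open, the fingers measure 114 mm over their backs; the gripper's body (76 mm by 85 mm) begins 54 mm behind the grasp point. The pads swing forward as they close: fully open they stand 13 mm farther back than shut.
Start: joints at [1.105, 0.241, 0.005, 1.335, 0, 1.571], TCP at [0.225, 0.447, 0.231] pointing down, gripper open.
Joint ranges: [-2.72, 2.72], [-1.05, 1.87], [-1.09, 1.28], [-1.99, 2.15], [-1.42, 1.44], [-3.14, 3.14]. Speed limits (rad/s): [2.79, 2.79, 3.14, 3.14, 3.14, 3.14].

### API

Orientations are given as a 3x3 rotation matrix whose columns are the frame's x, y, z axes.
In Python, from rig import get_state, vision, sign_off, nets, robot gives the robot as it stands.
- The arm moves only by the tool servo_tool, never from a script. Its argument "motion" is text: rows parted by semicolons, each of 6 numbers parted by spaces: the shift along the tool's x, y, z each as a share of 0.2 m, from -1 to 1, then the turn, a rotation vector about the tool's x, y, z each as a share of 90 degrees, from -1 to 1. In form: dx dy dz rx ry rz; .... A call has 1 to 10 rows; each row is the pose to reach, as a shift and turn from the pose commanded when the call began, along the tool's axes at that moment; what a row does not reach only later rows make up. A row lasts 1/10 s, in which the tool goes at most 50 mm and 8.59 degrees, less where a joint would pass 70% of its speed; a pose out of reach is approached as far as the arm can. A call with a number of a shift or a turn outside -1 to 1 is refused whole. A call with a gripper value outside its range is refused whole. "jaw" is the gripper command: -1 is fully open, 1 is shut, values between are in proportion, set as the call begins (left out, the last holds). The fingers move at their own pace and stop on an object; "grip_force" is the grip in N (left out, the last holds). Time passes only in rows, so rows that repeat a pose let the fingers close. It gives the time, the measured TCP pose, the force, the opening and the grip force at its end, in the units of the state.
- get_state(): the state, without advancing time (a new reading comes with each control period).
- vision.get_image(name): name is "scene" or "side" or "wrist"; returns a dict with "color" (384x512x3 uint8, red, green, blue), "vfov" (degrees; the focal length in pixels is half the picture's height over the tangent of half this angle, whatever the lens; pixels are square), "cx", "cy" (the principal point, pixels), "k1" (the pictures are not rectified: a ray, as slopes to the right and down, at radius r is drawn at 1 + k1 r^2 times it, then the intrinsics apply), "R" (3x3) and "t" (3): a world point X has camera coordinates R X + t. Camera axes: x right, y down, z forward; pixel columns grow to the right and rows downward; lengths in m; the calibration is good to about 2 mm. A picture is of the moment at which its call begins. There is no depth.
- sign_off(): hands the job in; it is judged then, once.
Trained networks look in a picture, given as the dict that the camera call returned (one of the last four; its "shot" number tells which), for a name from the list of things; names that differ only in an ending like _2 or _b are one class to them, and where a whole thing is asked for, a point or a joint stands for the part that bears it (a point fixed in the world has none). Each returns a list of dicts, best first, with "conf" (0 to 1); they miss things now and then, are a little off and sometimes report something else, mostly with a low value. They report only what shows in the picture. A call takes as long as a camera call. They do not tell look-alikes from the thing itself.
- nets.look_for(picture, target): "box" ([left, top, right, bottom] in pixels, round what is visible of it).
The state is a dict: "time": time; "joint_pos": joint angles; "joint_velocities": joint speeds; "joint_torque": joint torques, N m; "position": TCP position; "eef_rot": TCP orientation; "contact_force": force on the tool from outside, world axes, zero at the start; "wrist_torque": the same for the moment, N m; "grip_width": finger opening in m; "finger_force": force on a finger pad.
Only numpy, scipy, OpenCV 4.12 (cv2) and the standard library are available. Lean on these libraries where they do the work, as an engineer would, in place of code of your own. Each camera call takes 0.05 s, during which the arm holds its last target. There are 200 camera calls.

## Working session

There is one attempt and no reset: what is moved stays moved. The work goes in short steps, Python scripts to look and compute and a tool call to move; the robot and the scene stay as the last step left them, time stands still between calls to the robot, and variables do not carry over. Pictures are saved under pics/ and viewed, at most 14 in all, crops included, and the job is handed in when it is done.

Besides the shell and the picture viewer there is one more tool, called after ">>>" as a command line: name --argument value ..., lists and objects as JSON in quotes. servo_tool: Moves the arm, as the interface text tells. Its arguments: {"type":"object","properties":{"motion":{"type":"string"},"jaw":{"type":"number"},"grip_force":{"type":"number"}},"required":["motion"]}

```bash
ls; mkdir -p pics; python3 - <<'E'
from rig import get_state, vision, nets, robot
import cv2,numpy as np
print(robot, get_state())
ims=[]
for n in ["scene","side"]:
    p=vision.get_image(n)
    cv2.imwrite(f"pics/{n}0.png",p["color"][:,:,::-1])
    print(n,{k:v for k,v in p.items() if k!="color"})
    for t in ["gnome","toadstool","car","slice","block","plank","mat","jar","brush","blank"]:
        print(t,[(np.round(d["box"]).astype(int).tolist(),round(d["conf"],2)) for d in nets.look_for(p,t)])
E
```

```text
pics
<Robot object at 0x7fddffbe3b60> {'time': 0.0, 'joint_pos': array([1.10499489e+00, 2.41406613e-01, 3.73243945e-03, 1.33518085e+00,
       7.37210263e-06, 1.57079190e+00]), 'joint_velocities': array([ 0.00061842,  0.00011734, -0.00066114, -0.00047874,  0.00170389,
        0.00158457]), 'joint_torque': array([ 9.27986148e-04, -3.72320116e+01,  2.52406722e+01,  1.71904225e-02,
        1.68148590e-04,  8.62006519e-07]), 'position': array([0.22428877, 0.44617747, 0.23041925]), 'eef_rot': array([[-8.93463878e-01,  4.49134091e-01, -9.31226602e-04],
       [ 4.49135057e-01,  8.93461991e-01, -1.83605382e-03],
       [ 7.38120988e-06, -2.05869428e-03, -9.99997881e-01]]), 'contact_force': array([1.29415338, 0.47055266, 0.27115883]), 'wrist_torque': array([ 0.0139086 ,  0.03433009, -0.02561798]), 'finger_force': 0.0, 'grip_width': 0.08524817138351008}
scene {'vfov': 51.617613472380256, 'cx': 263.4447574461006, 'cy': 194.08089356479985, 'k1': -0.10984136634163104, 'R': array([[-0.76118797,  0.64824871,  0.01914374],
       [ 0.43019631,  0.52679519, -0.73308796],
       [-0.48530816, -0
[... 718 characters left out ...]
-0.1181643 , -0.00325549],
       [-0.07071945,  0.61590518, -0.78463977],
       [ 0.09472148, -0.77890822, -0.61994341]]), 't': array([0.54323548, 0.05411552, 1.53616826]), 'shot': 2}
gnome [([294, 196, 307, 218], 0.56), ([205, 136, 233, 163], 0.55)]
toadstool [([234, 213, 253, 232], 0.82), ([287, 248, 308, 272], 0.71), ([240, 232, 263, 257], 0.66), ([209, 280, 230, 304], 0.6)]
car [([237, 162, 268, 185], 0.64)]
slice [([228, 241, 272, 272], 0.8)]
block [([233, 176, 273, 193], 0.71)]
plank [([270, 202, 319, 231], 0.55)]
mat [([272, 144, 305, 170], 0.74)]
jar [([190, 197, 213, 225], 0.71), ([240, 230, 262, 258], 0.3)]
brush [([203, 134, 233, 164], 0.71)]
blank [([315, 229, 334, 261], 0.95)]
```

```bash
python3 - <<'E'
import cv2
a=cv2.imread("pics/scene0.png")[120:330,100:380];b=cv2.imread("pics/side0.png")[110:320,150:400]
cv2.imwrite("pics/s1.png",cv2.resize(a,(784,588),interpolation=cv2.INTER_CUBIC))
cv2.imwrite("pics/s2.png",cv2.resize(b,(700,588),interpolation=cv2.INTER_CUBIC))
E
```

```text
(no output)
```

View pics/s1.png

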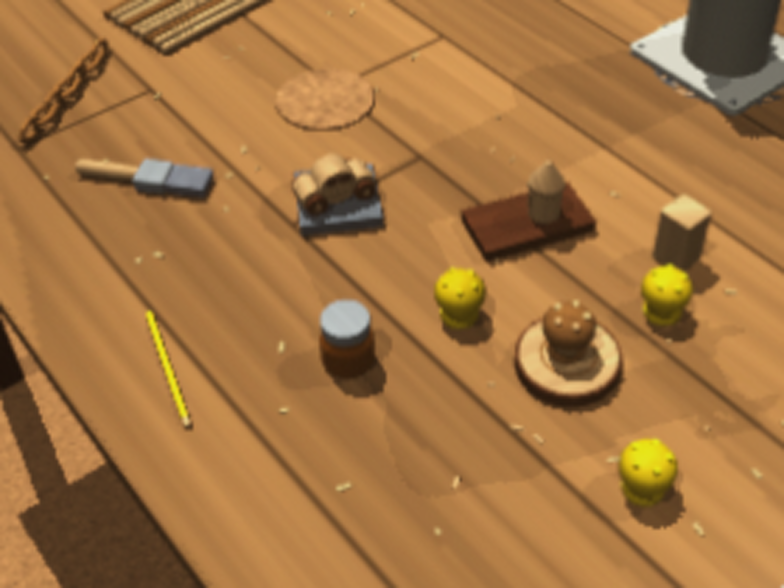

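View pics/s2.png

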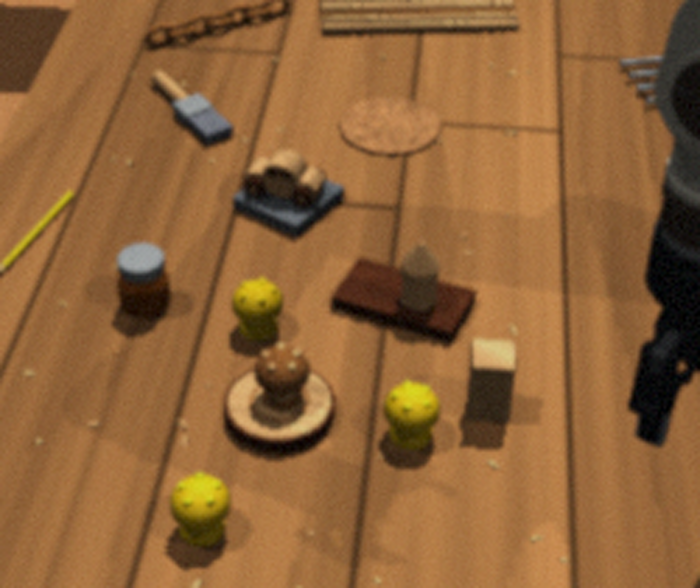

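The scene view (full pixels) has the toadstool class at the brown one on the slice (302,240), plus three yellow look-alikes at (264,226), (339,226) and (331,292). I choose the brown one. The gnome on the plank is at (295,189); the blank at (344,203) could be mistaken for it. The car on the block is at (220,187), the mat at (216,155) and the jar at (224,241).

```bash
cat > h.py <<'E'
from rig import get_state, vision, nets, robot, sign_off
import cv2,numpy as np
def K(p):
    f=192/np.tan(np.radians(p["vfov"])/2); return np.array([[f,0,p["cx"]],[0,f,p["cy"]],[0,0,1.]])
def proj(p,X):
    X=np.atleast_2d(np.asarray(X,float))
    return cv2.projectPoints(X,cv2.Rodrigues(p["R"])[0],p["t"],K(p),np.array([p["k1"],0,0,0.]))[0][:,0]
def onz(p,uv,z):
    n=cv2.undistortPoints(np.array(uv,float).reshape(-1,1,2),K(p),np.array([p["k1"],0,0,0.]))[:,0]
    d=np.c_[n,np.ones(len(n))]@p["R"]; c=-p["R"].T@p["t"]
    return c+d*((z-c[2])/d[:,2])[:,None]
E
python3 - <<'E'
from h import *
S=vision.get_image("scene");D=vision.get_image("side");W=vision.get_image("wrist")
cv2.imwrite("pics/w0.png",W["color"][:,:,::-1])
def sc(l): return [(100+x/2.8,120+y/2.8) for x,y in l]
def sd(l): return [(150+x/2.8,110+y/2.8) for x,y in l]
np.set_printoptions(precision=4,suppress=True)
print("slice",onz(S,sc([(568,355)]),.018),onz(D,sd([(279,403)]),.018))
print("mat",onz(S,sc([(325,99)]),.005),onz(D,sd([(390,125)]),.005))
print("plank",onz(S,sc([(463,217),(489,249),(595,219),(567,187)]),.018),onz(D,sd([(360,262),(333,296),(451,334),(474,297)]),.018))
print("block",onz(S,sc([(297,180),(301,226),(382,217),(376,168)]),.018),onz(D,sd([(235,196),(296,226),(343,190)]),.018))
print("gnome tip",onz(S,sc([(548,162)]),.096),onz(D,sd([(420,245)]),.096))
print("toad",onz(S,sc([(570,325)]),.054),onz(D,sd([(282,372)]),.054))
print("car",onz(S,sc([(333,162)]),.067),onz(D,sd([(287,160)]),.067))
print("jar",onz(S,sc([(347,320)]),.065),onz(D,sd([(141,258)]),.065))
print("blank",onz(S,sc([(685,213)]),.075),onz(D,sd([(494,352)]),.075))
print("yell",onz(S,sc([(460,290),(666,290),(648,465)]),.036),onz(D,sd([(258,303),(412,408),(201,502)]),.036))
T=get_state();c=-W["R"].T@W["t"];print("cam in tool",T["eef_rot"].T@(c-T["position"]),T["eef_rot"].T@W["R"].T,W["vfov"])
E
```

```text
slice [[0.5587 0.2565 0.018 ]] [[0.5569 0.2588 0.018 ]]
mat [[ 0.4921 -0.2655  0.005 ]] [[ 0.4883 -0.267   0.005 ]]
plank [[0.508  0.0322 0.018 ]
 [0.5194 0.0903 0.018 ]
 [0.3918 0.1315 0.018 ]
 [0.378  0.0711 0.018 ]] [[0.4985 0.0302 0.018 ]
 [0.5219 0.0914 0.018 ]
 [0.3928 0.1378 0.018 ]
 [0.3709 0.0756 0.018 ]]
block [[ 0.6196 -0.1421  0.018 ]
 [ 0.661  -0.0735  0.018 ]
 [ 0.5802 -0.0269  0.018 ]
 [ 0.5333 -0.0999  0.018 ]] [[ 0.6571 -0.0758  0.018 ]
 [ 0.5779 -0.0266  0.018 ]
 [ 0.5316 -0.1023  0.018 ]]
gnome tip [[0.4317 0.086  0.096 ]] [[0.4313 0.0907 0.096 ]]
toad [[0.5531 0.2491 0.054 ]] [[0.5542 0.252  0.054 ]]
car [[ 0.5984 -0.0934  0.067 ]] [[ 0.5957 -0.0869  0.067 ]]
jar [[0.7275 0.1095 0.065 ]] [[0.7255 0.1076 0.065 ]]
blank [[0.356  0.2262 0.075 ]] [[0.3507 0.2224 0.075 ]]
yell [[0.5963 0.1297 0.036 ]
 [0.427  0.2694 0.036 ]
 [0.6056 0.4077 0.036 ]] [[0.5969 0.1326 0.036 ]
 [0.4255 0.2685 0.036 ]
 [0.6059 0.4081 0.036 ]]
cam in tool [ 0.0748 -0.0012 -0.1419] [[ 0.0006 -0.9567 -0.2909]
 [ 1.      0.0005  0.0006]
 [-0.0005 -0.2909  0.9567]] 69.50653826040202
```

>>> servo_tool --motion "-0.95 -0.07 0.1 0 0 0;-0.95 -0.07 0.1 0 0 0;-0.95 -0.07 0.1 0 0 0;-0.95 -0.07 0.1 0 0 0" --jaw -1 --grip_force 30

```text
time: 1.65
position: [0.3898, 0.3476, 0.2112]
eef_rot: [[-0.893, 0.45, 0.0], [0.45, 0.893, 0.0], [-0.0, 0.0, -1.0]]
contact_force: [-0.1, 0.6, 0.5]
grip_width: 0.0853
finger_force: 0.0
```

>>> servo_tool --motion "-0.95 -0.07 0.05 0 0 0;-0.95 -0.07 0.05 0 0 0;-0.95 -0.07 0.05 0 0 0;-0.95 -0.07 0.05 0 0 0;-0.95 -0.07 0.05 0 0 0;-0.95 -0.07 0.05 0 0 0"

```text
time: 2.25
position: [0.5519, 0.2502, 0.2005]
eef_rot: [[-0.892, 0.451, -0.001], [0.451, 0.892, -0.0], [0.001, -0.001, -1.0]]
contact_force: [-1.2, 0.3, 1.3]
grip_width: 0.0855
finger_force: 0.0
```

```bash
cat >> h.py <<'E'
def go(x,y,z,yaw=None):
    "shares to a tool-down pose; yaw = world angle of the closing line (deg), mod 180"
    s=get_state();R=s["eef_rot"];d=R.T@(np.array([x,y,z])-s["position"])/.2
    if yaw is None: Rt=None;rv=np.zeros(3)
    else:
        c=np.degrees(np.arctan2(R[1,1],R[0,1])); e=(yaw-c+90)%180-90; a=np.radians(c+e)
        Y=np.array([np.cos(a),np.sin(a),0]);Z=np.array([0,0,-1.]);Rt=np.c_[np.cross(Y,Z),Y,Z]
        rv=cv2.Rodrigues(R.T@Rt)[0][:,0]/(np.pi/2)
    print("go",np.round(d,3),np.round(rv,3),"j6",round(s["joint_pos"][5],2))
E
python3 - <<'E'
from h import *
p=vision.get_image("wrist"); cv2.imwrite("pics/w1.png",p["color"][:,:,::-1])
s=get_state();print(s["position"],s["joint_pos"],s["time"],robot.pinch_z)
np.set_printoptions(precision=4,suppress=True)
for t in ["toadstool","slice"]:
    for d in nets.look_for(p,t):
        b=np.array(d["box"]);print(t,b.round(),d["conf"],onz(p,[((b[0]+b[2])/2,(b[1]+b[3])/2)],.054 if t=="toadstool" else .018))
E
```

```text
[0.55111637 0.25094391 0.20090233] [4.27055908e-01 4.66545813e-01 2.52094348e-01 1.35749493e+00
 4.54406176e-04 8.93370249e-01] 2.3 -0.0187
toadstool [187.  32. 239.  92.] 0.92 [[0.4291 0.2691 0.054 ]]
toadstool [168. 225. 208. 280.] 0.74 [[0.5943 0.1444 0.054 ]]
toadstool [ 25. 130.  99. 176.] 0.68 [[0.4333 0.0844 0.054 ]]
toadstool [ 35.  98. 136. 220.] 0.49 [[0.4496 0.1031 0.054 ]]
slice [211. 131. 304. 220.] 0.67 [[0.5562 0.2552 0.018 ]]
```

View pics/w1.png

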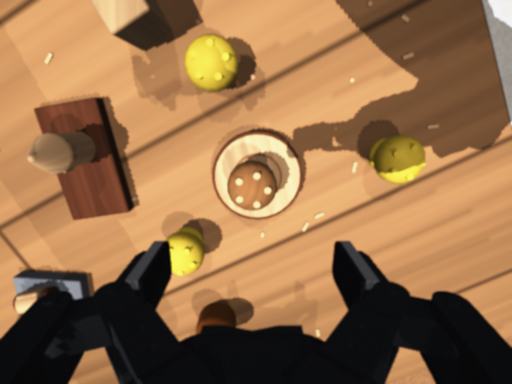

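The wrist view shows the brown toadstool on the slice at about (252,185) and the slice centre at about (257,174). Yellow ones are at (211,62), (397,159) and (186,252), the gnome on the plank is at left (60,150), and the car is at lower left.

```bash
python3 - <<'E'
from h import *
np.set_printoptions(precision=4,suppress=True)
p=vision.get_image("wrist");img=p["color"].astype(int)
crop=img[120:230,200:320]
hsv=cv2.cvtColor(p["color"],cv2.COLOR_RGB2HSV)
m=((hsv[...,2]<170)&(img[...,0]>img[...,2]+20)).astype(np.uint8)
mm=np.zeros_like(m);cv2.circle(mm,(252,185),30,1,-1);m&=mm
cv2.imwrite("pics/c1.png",cv2.resize(np.hstack([p["color"][120:230,200:320,::-1],cv2.merge([m*255]*3)[120:230,200:320]]),None,fx=3,fy=3,interpolation=cv2.INTER_CUBIC))
print(onz(p,[(252,185)],.054),onz(p,[(257.5,174.5)],.018))
# predicted outlines for calibration of eye
for c,z,r in [((.5545,.2505),.054,.027),((.557,.2565),.018,.055)]:
    a=np.linspace(0,6.28,60);q=proj(p,np.c_[c[0]+r*np.cos(a),c[1]+r*np.sin(a),0*a+z]);print(q.min(0),q.max(0))
E
```

```text
[[0.5541 0.2494 0.054 ]] [[0.5542 0.2569 0.018 ]]
[228.1239 160.2082] [277.9346 208.3101]
[212.7327 130.1903] [303.8001 218.9805]
```

View pics/c1.png

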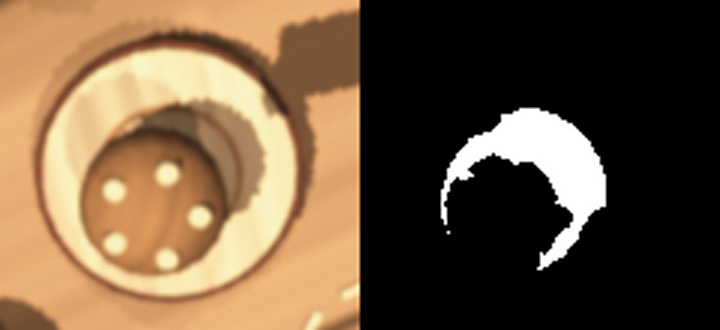

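The crop confirms the brown, cream-dotted toadstool, with its cap centre at full px (251,187) and the slice centre at (256,176). I'll grip this one.

```bash
python3 -c "
from h import *
go(.5548,.249,.030,65)"
```

```text
go [-0.026 -0.004  0.858] [ 0.    -0.    -0.018] j6 0.89
```

>>> servo_tool --motion "-0.02 0 0.25 0 0 0;-0.026 -0.004 0.5 0 0 0;-0.026 -0.004 0.7 0 0 0;-0.026 -0.004 0.82 0 0 0;-0.026 -0.004 0.858 0 0 0;-0.026 -0.004 0.858 0 0 0;-0.026 -0.004 0.858 0 0 0"

```text
time: 3.15
position: [0.5568, 0.2491, 0.0317]
eef_rot: [[-0.894, 0.448, 0.003], [0.448, 0.894, 0.001], [-0.002, 0.002, -1.0]]
contact_force: [0.9, 0.2, 0.4]
grip_width: 0.0849
finger_force: 0.0
```

>>> servo_tool --motion "0 0 0 0 0 0;0 0 0 0 0 0;0 0 0 0 0 0;0 0 0 0 0 0;0 0 0 0 0 0;0 0 0 0 0 0;0 0 0 0 0 0;0 0 0 0 0 0" --jaw 1 --grip_force 30

```text
time: 3.95
position: [0.5569, 0.2485, 0.0317]
eef_rot: [[-0.893, 0.449, 0.003], [0.449, 0.893, 0.002], [-0.002, 0.003, -1.0]]
contact_force: [-1.1, 0.1, 4.5]
grip_width: 0.0532
finger_force: 31.0
```

>>> servo_tool --motion "0 0 -0.08 0 0 0;0 0 -0.2 0 0 0;0 0 -0.4 0 0 0;0 0 -0.5 0 0 0;0 0 -0.5 0 0 0;0 0 -0.5 0 0 0"

```text
time: 4.55
position: [0.5559, 0.2479, 0.1299]
eef_rot: [[-0.893, 0.449, 0.001], [0.449, 0.893, 0.0], [-0.001, 0.001, -1.0]]
contact_force: [-0.5, 0.7, -1.9]
grip_width: 0.0526
finger_force: 31.7
```

```bash
python3 - <<'E'
from h import *
p=vision.get_image("wrist")
q=vision.get_image("side")
cv2.imwrite("pics/g1.png",np.hstack([p["color"][:,:,::-1][150:384,130:380],cv2.resize(q["color"][:,:,::-1][160:290,180:320],(252,234))]))
go(.49,-.266,.15,None); print(get_state()["grip_width"])
E
```

```text
go [-0.864 -2.439 -0.106] [0. 0. 0.] j6 0.89
0.052813428306618705
```

View pics/g1.png

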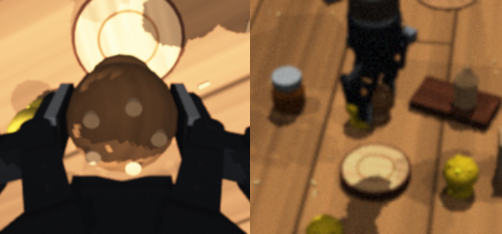

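The toadstool is gripped square and hangs clear above the now empty slice.

>>> servo_tool --motion "-0.29 -0.81 -0.1 0 0 0;-0.29 -0.81 -0.1 0 0 0;-0.29 -0.81 -0.1 0 0 0;-0.29 -0.81 -0.1 0 0 0"

```text
time: 5.05
position: [0.5329, 0.0736, 0.1483]
eef_rot: [[-0.892, 0.452, -0.004], [0.452, 0.892, -0.002], [0.003, -0.003, -1.0]]
contact_force: [0.1, 0.5, -1.0]
grip_width: 0.0529
finger_force: 31.9
```

>>> servo_tool --motion "-0.29 -0.81 0 0 0 0;-0.29 -0.81 0 0 0 0;-0.29 -0.81 0 0 0 0;-0.29 -0.81 0 0 0 0"

```text
time: 5.45
position: [0.5118, -0.0971, 0.148]
eef_rot: [[-0.892, 0.453, -0.004], [0.453, 0.892, -0.001], [0.003, -0.002, -1.0]]
contact_force: [0.9, -0.3, 0.2]
grip_width: 0.0527
finger_force: 31.9
```

>>> servo_tool --motion "-0.29 -0.81 0 0 0 0;-0.29 -0.81 0 0 0 0;-0.29 -0.81 0 0 0 0;-0.29 -0.81 0 0 0 0;-0.29 -0.81 0 0 0 0;-0.29 -0.81 0 0 0 0"

```text
time: 6.05
position: [0.4918, -0.2641, 0.148]
eef_rot: [[-0.893, 0.45, -0.003], [0.45, 0.893, 0.002], [0.004, 0.001, -1.0]]
contact_force: [-0.7, 0.3, -1.0]
grip_width: 0.0528
finger_force: 32.0
```

```bash
python3 - <<'E'
from h import *
s=get_state();print(s["joint_pos"],s["grip_width"])
go(.49,-.266,.0195,None)
E
```

```text
[-4.93128840e-01  4.05417329e-01  1.61556430e-02  1.18507331e+00
  5.62672822e-04 -2.60374363e-02] 0.05276652688221918
go [ 0.002 -0.013  0.642] [0. 0. 0.] j6 -0.03
```

>>> servo_tool --motion "0 0 0.2 0 0 0;0 0 0.4 0 0 0;0 0 0.55 0 0 0;0 0 0.61 0 0 0;0 0 0.63 0 0 0;0 0 0.643 0 0 0;0 0 0.643 0 0 0;0 0 0.643 0 0 0;0 0 0.643 0 0 0"

```text
time: 6.95
position: [0.4938, -0.2649, 0.0224]
eef_rot: [[-0.893, 0.449, 0.002], [0.449, 0.893, -0.001], [-0.002, -0.0, -1.0]]
contact_force: [-1.3, -0.0, -1.1]
grip_width: 0.0525
finger_force: 32.0
```

>>> servo_tool --motion "0 0 0.007 0 0 0;0 0 0.014 0 0 0;0 0 0.019 0 0 0;0 0 0.019 0 0 0;0 0 0.019 0 0 0"

```text
time: 7.45
position: [0.4933, -0.2647, 0.0187]
eef_rot: [[-0.893, 0.449, 0.001], [0.449, 0.893, -0.001], [-0.001, -0.0, -1.0]]
contact_force: [-2.5, 1.1, 7.1]
grip_width: 0.0525
finger_force: 32.5
```

>>> servo_tool --motion "0 0 0 0 0 0;0 0 0 0 0 0;0 0 0 0 0 0;0 0 0 0 0 0;0 0 0 0 0 0;0 0 0 0 0 0" --jaw -1

```text
time: 8.05
position: [0.4929, -0.2643, 0.0171]
eef_rot: [[-0.893, 0.449, -0.0], [0.449, 0.893, 0.0], [0.0, -0.0, -1.0]]
contact_force: [0.2, 1.0, 0.2]
grip_width: 0.0852
finger_force: 0.0
```

>>> servo_tool --motion "0 0 -0.1 0 0 0;0 0 -0.3 0 0 0;0 0 -0.6 0 0 0;0 0 -0.9 0 0 0;0 0 -0.9 0 0 0;0 0 -0.9 0 0 0"

```text
time: 8.65
position: [0.4953, -0.2656, 0.202]
eef_rot: [[-0.893, 0.449, 0.008], [0.449, 0.893, -0.004], [-0.009, -0.0, -1.0]]
contact_force: [-0.1, -0.3, -1.0]
grip_width: 0.085
finger_force: 0.0
```

```bash
python3 - <<'E'
from h import *
p=vision.get_image("wrist"); cv2.imwrite("pics/w2.png",p["color"][:,:,::-1])
np.set_printoptions(precision=4,suppress=True)
for t in ["toadstool","mat","car","block"]:
    for d in nets.look_for(p,t)[:2]:
        b=np.array(d["box"]);print(t,b.round(),d["conf"],onz(p,[((b[0]+b[2])/2,(b[1]+b[3])/2)],.041 if t=="toadstool" else .018))
go(.45,.07,.2,None)
E
```

```text
toadstool [228. 147. 279. 199.] 0.62 [[ 0.4921 -0.2624  0.041 ]]
toadstool [474.   1. 512.  69.] 0.35 [[0.4724 0.0131 0.041 ]]
mat [196. 116. 299. 214.] 0.92 [[ 0.4846 -0.2669  0.018 ]]
car [391. 149. 452. 226.] 0.91 [[ 0.6063 -0.0874  0.018 ]]
block [362. 142. 456. 219.] 0.72 [[ 0.5904 -0.0991  0.018 ]]
go [ 0.937  1.397 -0.02 ] [0. 0. 0.] j6 -0.03
```

View pics/w2.png

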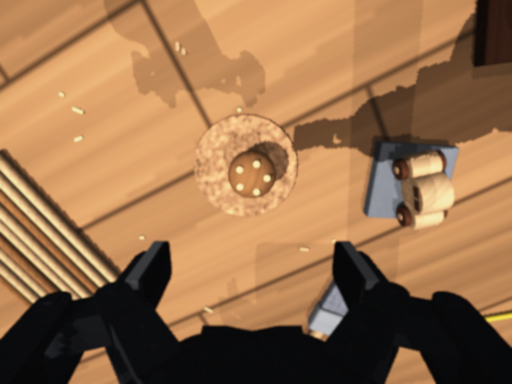

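The wrist view shows the toadstool upright near the mat's middle (252,174), with the car on the block at (425,187).

>>> servo_tool --motion "0.47 0.7 0 0 0 0;0.47 0.7 0 0 0 0;0.47 0.7 0 0 0 0;0.47 0.7 0 0 0 0"

```text
time: 9.3
position: [0.4697, -0.0935, 0.1956]
eef_rot: [[-0.895, 0.446, -0.004], [0.446, 0.895, 0.002], [0.005, -0.0, -1.0]]
contact_force: [-0.4, -0.4, 0.5]
grip_width: 0.0854
finger_force: 0.0
```

>>> servo_tool --motion "0.467 0.7 -0.1 0 0 0;0.467 0.7 -0.1 0 0 0;0.467 0.7 -0.1 0 0 0;0.467 0.7 -0.1 0 0 0;0.467 0.7 -0.1 0 0 0;0.467 0.7 -0.1 0 0 0"

```text
time: 9.9
position: [0.4506, 0.07, 0.2162]
eef_rot: [[-0.894, 0.448, -0.002], [0.448, 0.894, -0.001], [0.002, -0.002, -1.0]]
contact_force: [-0.2, -0.1, -0.2]
grip_width: 0.0856
finger_force: 0.0
```

```bash
python3 - <<'E'
from h import *
p=vision.get_image("wrist"); cv2.imwrite("pics/w3.png",cv2.resize(p["color"][:300,60:460,::-1],None,fx=2,fy=2,interpolation=cv2.INTER_CUBIC)); np.save("w3.npy",p,allow_pickle=True)
print(get_state()["position"],get_state()["time"])
for t in ["gnome","plank","slice"]:
    for d in nets.look_for(p,t)[:2]: print(t,np.round(d["box"]),d["conf"])
E
```

```text
[0.45077836 0.06938549 0.21624305] 9.95
gnome [239. 138. 276. 179.] 0.8
plank [217. 108. 291. 223.] 0.75
slice [369. 137. 461. 224.] 0.93
```

View pics/w3.png

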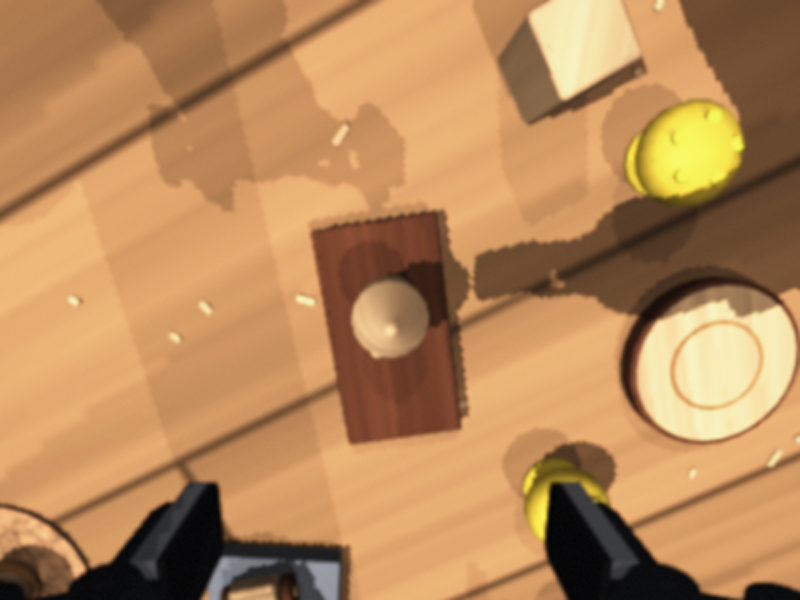

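This view shows the gnome at crop (390,318), the plank corners at (312,231), (441,211), (461,428) and (350,443), and the empty slice's ring centre at (716,365).

```bash
python3 - <<'E'
from h import *
np.set_printoptions(precision=4,suppress=True)
p=np.load("w3.npy",allow_pickle=True).item()
f=lambda l:[(60+x/2,y/2) for x,y in l]
c=onz(p,f([(312,231),(441,211),(461,428),(350,443)]),.018);print(c,c.mean(0))
L=(c[3]+c[2]-c[0]-c[1]);print("plank yaw",np.degrees(np.arctan2(L[1],L[0])),np.linalg.norm(L)/2)
print("slice",onz(p,f([(716,365)]),.018)); print("gnome",onz(p,f([(390,318)]),.064),onz(p,f([(391,329)]),.096))
go(.432,.087,.031,63.3)
E
```

```text
[[0.3707 0.0613 0.018 ]
 [0.3947 0.1345 0.018 ]
 [0.5243 0.0889 0.018 ]
 [0.5011 0.0187 0.018 ]] [0.4477 0.0759 0.018 ]
plank yaw -18.73411919433244 0.13723324219571864
slice [[0.5582 0.2529 0.018 ]]
gnome [[0.4307 0.0827 0.064 ]] [[0.4306 0.0829 0.096 ]]
go [0.126 0.039 0.929] [-0.001 -0.001 -0.001] j6 0.62
```

```bash
python3 -c "
from h import *
go(.431,.0845,.031,None)"
```

```text
go [0.125 0.025 0.929] [0. 0. 0.] j6 0.62
```

>>> servo_tool --motion "0.12 0.025 0.1 0 0 0;0.125 0.025 0.3 0 0 0;0.125 0.025 0.55 0 0 0;0.125 0.025 0.75 0 0 0;0.125 0.025 0.87 0 0 0;0.125 0.025 0.929 0 0 0;0.125 0.025 0.929 0 0 0;0.125 0.025 0.929 0 0 0"

```text
time: 10.9
position: [0.4315, 0.085, 0.0316]
eef_rot: [[-0.893, 0.45, -0.0], [0.45, 0.893, -0.0], [0.0, -0.0, -1.0]]
contact_force: [0.0, 0.6, -0.3]
grip_width: 0.0857
finger_force: 0.0
```

>>> servo_tool --motion "0 0 0 0 0 0;0 0 0 0 0 0;0 0 0 0 0 0;0 0 0 0 0 0;0 0 0 0 0 0;0 0 0 0 0 0;0 0 0 0 0 0;0 0 0 0 0 0;0 0 0 0 0 0;0 0 0 0 0 0" --jaw 1

```text
time: 11.9
position: [0.4317, 0.0854, 0.0323]
eef_rot: [[-0.893, 0.449, 0.001], [0.449, 0.893, -0.001], [-0.002, 0.0, -1.0]]
contact_force: [-1.1, -1.4, 6.0]
grip_width: 0.0398
finger_force: 29.5
```

```bash
python3 -c "
from h import *
s=get_state();print(s['position'],s['grip_width'])
go(.5578,.255,.10,None)"
```

```text
[0.43174615 0.08544426 0.03232893] 0.03981264162393956
go [-0.183  1.041 -0.338] [0. 0. 0.] j6 0.66
```

>>> servo_tool --motion "0 0 -0.08 0 0 0;0 0 -0.2 0 0 0;0 0 -0.34 0 0 0;0 0 -0.34 0 0 0;0 0 -0.34 0 0 0"

```text
time: 12.4
position: [0.4315, 0.0859, 0.0998]
eef_rot: [[-0.894, 0.449, 0.001], [0.449, 0.894, 0.0], [-0.001, 0.001, -1.0]]
contact_force: [-0.5, 0.2, -1.1]
grip_width: 0.0397
finger_force: 30.3
```

```bash
python3 - <<'E'
from h import *
p=vision.get_image("wrist");q=vision.get_image("side");s=vision.get_image("scene");st=get_state()
print(st["position"],st["grip_width"],st["contact_force"])
r=lambda i:cv2.resize(i[:,:,::-1],(300,300),interpolation=cv2.INTER_CUBIC)
cv2.imwrite("pics/g2.png",np.hstack([cv2.resize(p["color"][110:310,156:356,::-1],(300,300)),r(q["color"][160:240,250:330]),r(s["color"][140:220,250:330])])[:, :800])
go(.5578,.255,.10,None)
E
```

```text
[0.4300414  0.08548154 0.09828064] 0.039133801304686855 [-0.21535498  1.05987478 -1.26177751]
go [-0.19   1.044 -0.011] [0. 0. 0.] j6 0.66
```

View pics/g2.png

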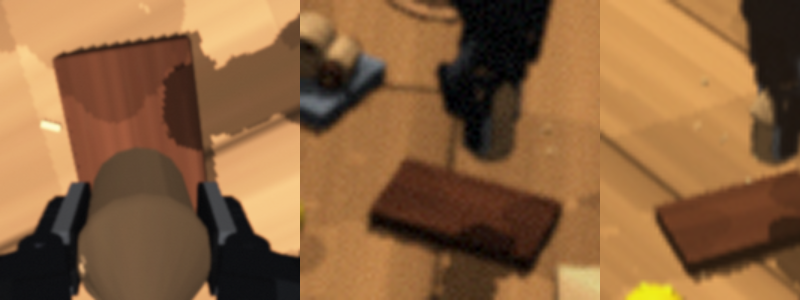

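The gnome is gripped upright and clear of the plank.

>>> servo_tool --motion "-0.095 0.52 -0.01 0 0 0;-0.19 1 -0.01 0 0 0;-0.19 1 -0.01 0 0 0;-0.19 1 -0.01 0 0 0;-0.19 1 -0.01 0 0 0;-0.19 1 -0.01 0 0 0"

```text
time: 13.15
position: [0.5542, 0.248, 0.0989]
eef_rot: [[-0.894, 0.447, -0.004], [0.447, 0.894, -0.002], [0.002, -0.003, -1.0]]
contact_force: [-1.4, -0.9, -0.8]
grip_width: 0.0395
finger_force: 30.5
```

```bash
python3 - <<'E'
from h import *
np.set_printoptions(precision=4,suppress=True)
q=vision.get_image("side");s=vision.get_image("scene")
c=onz(q,[(250+(x-300)*80/300,160+y*80/300) for x,y in [(405,159),(370,212),(528,260),(560,207)]],.018);print(c,c.mean(0))
go(.5578,.255,.034,None)
E
```

```text
[[0.5009 0.0247 0.018 ]
 [0.5223 0.0953 0.018 ]
 [0.3936 0.1381 0.018 ]
 [0.3709 0.0715 0.018 ]] [0.4469 0.0824 0.018 ]
go [-0.001  0.05   0.33 ] [0. 0. 0.] j6 0.88
```

>>> servo_tool --motion "0 0.03 0.1 0 0 0;0 0.056 0.2 0 0 0;0 0.056 0.28 0 0 0;0 0.056 0.31 0 0 0;0 0.056 0.325 0 0 0;0 0.056 0.325 0 0 0;0 0.056 0.325 0 0 0"

```text
time: 13.95
position: [0.5606, 0.2572, 0.0376]
eef_rot: [[-0.893, 0.45, 0.002], [0.45, 0.893, 0.001], [-0.001, 0.001, -1.0]]
contact_force: [0.8, -0.4, -0.6]
grip_width: 0.0394
finger_force: 30.5
```

```bash
python3 - <<'E'
from h import *
np.set_printoptions(precision=4,suppress=True)
q=vision.get_image("side");s=vision.get_image("scene");w=vision.get_image("wrist")
st=get_state();print(st["position"])
r=lambda i:cv2.resize(i[:,:,::-1],(320,320),interpolation=cv2.INTER_CUBIC)
a=np.linspace(0,6.28,40)
for im in (q,s,w):  # slice outline at guess
    for u in proj(im,np.c_[.557+.055*np.cos(a),.2555+.055*np.sin(a),0*a+.018]): 
        im["color"][tuple(np.clip(np.round(u[::-1]).astype(int),0,[383,511]))]=[0,255,0]
    for u in proj(im,np.c_[.4475+.0*a,.078+0*a,0*a+.018])[:1]: im["color"][tuple(np.round(u[::-1]).astype(int))]=[0,255,0]
cv2.imwrite("pics/g3.png",np.hstack([r(q["color"][200:280,210:290]),r(s["color"][210:290,262:342]),cv2.resize(w["color"][100:300,196:296,::-1],(160,320))]))
E
```

```text
[0.5606 0.2575 0.0375]
```

View pics/g3.png

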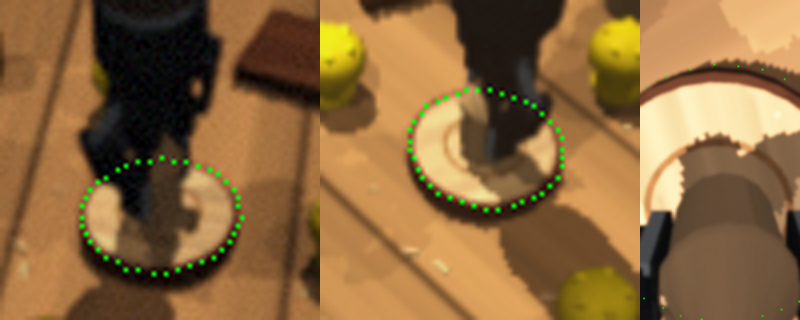

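The slice outline, drawn for a centre of (0.557, 0.2555), fits all three views. I'll correct by a few mm and set the gnome down.

>>> servo_tool --motion "0.011 -0.016 0.008 0 0 0;0.011 -0.016 0.015 0 0 0;0.011 -0.016 0.021 0 0 0;0.011 -0.016 0.027 0 0 0;0.011 -0.016 0.027 0 0 0;0.011 -0.016 0.027 0 0 0"

```text
time: 14.7
position: [0.5565, 0.2552, 0.0324]
eef_rot: [[-0.893, 0.449, 0.0], [0.449, 0.893, -0.0], [-0.0, -0.0, -1.0]]
contact_force: [-2.6, -2.1, 6.8]
grip_width: 0.0399
finger_force: 30.9
```

>>> servo_tool --motion "0 0 0 0 0 0;0 0 0 0 0 0;0 0 0 0 0 0;0 0 0 0 0 0;0 0 0 0 0 0;0 0 0 0 0 0" --jaw -1

```text
time: 15.3
position: [0.5566, 0.2554, 0.031]
eef_rot: [[-0.893, 0.449, -0.0], [0.449, 0.893, -0.0], [0.0, -0.0, -1.0]]
contact_force: [-0.1, -0.3, -0.4]
grip_width: 0.0852
finger_force: 0.0
```

>>> servo_tool --motion "0 0 -0.1 0 0 0;0 0 -0.3 0 0 0;0 0 -0.6 0 0 0;0 0 -0.85 0 0 0;0 0 -0.85 0 0 0;0 0 -0.85 0 0 0"

```text
time: 15.9
position: [0.5583, 0.2562, 0.2043]
eef_rot: [[-0.893, 0.449, 0.006], [0.449, 0.893, 0.003], [-0.004, 0.005, -1.0]]
contact_force: [0.5, 1.4, -0.7]
grip_width: 0.0857
finger_force: 0.0
```

```bash
python3 - <<'E'
from h import *
go(.58,-.09,.2,65)
E
```

```text
go [-0.874 -1.498  0.017] [ 0.003  0.003 -0.019] j6 0.9
```

>>> servo_tool --motion "-0.43 -0.75 0 0 0 0;-0.43 -0.75 0 0 0 0;-0.43 -0.75 0 0 0 0;-0.43 -0.75 0 0 0 0"

```text
time: 16.3
position: [0.5644, 0.0788, 0.1982]
eef_rot: [[-0.892, 0.452, -0.005], [0.452, 0.892, -0.002], [0.004, -0.004, -1.0]]
contact_force: [-0.0, 1.2, 0.8]
grip_width: 0.0853
finger_force: 0.0
```

>>> servo_tool --motion "-0.44 -0.75 0.1 0 0 0;-0.44 -0.75 0.1 0 0 0;-0.44 -0.75 0.1 0 0 0;-0.44 -0.75 0.1 0 0 0;-0.44 -0.75 0.1 0 0 0;-0.44 -0.75 0.1 0 0 0"

```text
time: 16.9
position: [0.5759, -0.0909, 0.1787]
eef_rot: [[-0.893, 0.45, -0.004], [0.45, 0.893, 0.001], [0.004, -0.001, -1.0]]
contact_force: [0.3, 0.7, 0.4]
grip_width: 0.0855
finger_force: 0.0
```

```bash
python3 - <<'E'
from h import *
p=vision.get_image("wrist"); cv2.imwrite("pics/w4.png",cv2.resize(p["color"][70:270,130:390,::-1],None,fx=3,fy=3,interpolation=cv2.INTER_CUBIC)); np.save("w4.npy",p,allow_pickle=True)
print(get_state()["position"],get_state()["time"])
E
```

```text
[ 0.57631842 -0.09008061  0.17932083] 16.95
```

View pics/w4.png

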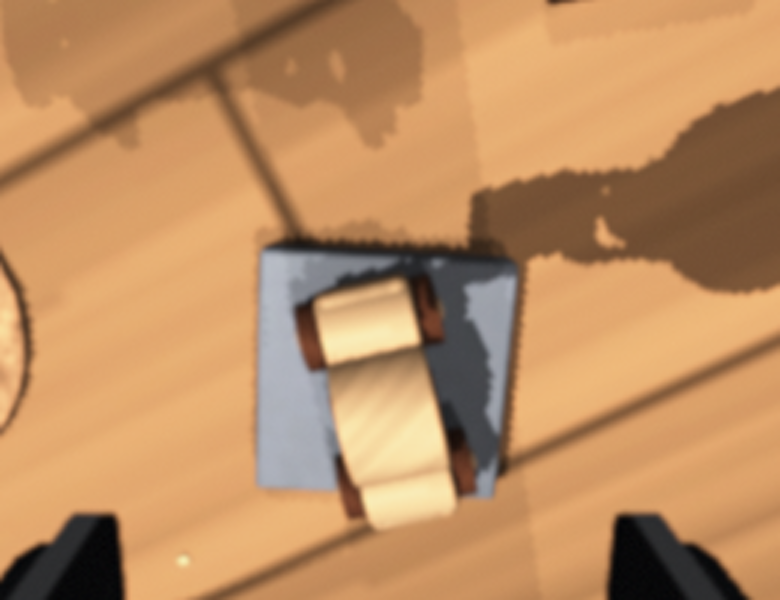

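The wrist crop shows the block corners at (263,250), (518,262), (495,495) and (257,487), and the cabin centred near (388,416). The wheel pairs are at (311,336)/(431,309) and (350,487)/(463,462).

```bash
python3 - <<'E'
from h import *
np.set_printoptions(precision=4,suppress=True)
p=np.load("w4.npy",allow_pickle=True).item()
f=lambda l:[(130+x/3,70+y/3) for x,y in l]
c=onz(p,f([(263,250),(518,262),(495,495),(257,487)]),.018);print(c.mean(0),np.linalg.norm(c-np.roll(c,1,0),axis=1))
w=onz(p,f([(311,336),(431,309),(463,462),(350,487)]),.040)
print(w,w.mean(0)); d=w[2]+w[3]-w[0]-w[1];print("car yaw",np.degrees(np.arctan2(d[1],d[0])),np.linalg.norm(d)/2); e=w[1]+w[2]-w[0]-w[3];print("cross",np.degrees(np.arctan2(e[1],e[0])),np.linalg.norm(e)/2)
b=onz(p,f([(327,363),(422,345),(452,470),(350,485)]),.062);print("cabin",b,b.mean(0)); d=b[2]+b[3]-b[0]-b[1];print(np.degrees(np.arctan2(d[1],d[0])),np.linalg.norm(d)/2)
E
```

```text
[ 0.5969 -0.0949  0.018 ] [0.0947 0.0936 0.0937 0.095 ]
[[ 0.5653 -0.1078  0.04  ]
 [ 0.5754 -0.0663  0.04  ]
 [ 0.6324 -0.0803  0.04  ]
 [ 0.6227 -0.1218  0.04  ]] [ 0.5989 -0.0941  0.04  ]
car yaw -13.796064093739737 0.05883866155461739
cross 76.55207379749683 0.04267448673255678
cabin [[ 0.5713 -0.1035  0.062 ]
 [ 0.5797 -0.0733  0.062 ]
 [ 0.6237 -0.0832  0.062 ]
 [ 0.6131 -0.1165  0.062 ]] [ 0.5969 -0.0941  0.062 ]
-14.867547552317491 0.04442692031593943
```

```bash
python3 -c "
from h import *
go(.598,-.0935,.12,75.8);go(.598,-.0935,.035,75.8)"
```

```text
go [-0.106  0.034  0.296] [-0.    -0.002 -0.139] j6 0.31
go [-0.107  0.034  0.721] [-0.    -0.002 -0.139] j6 0.31
```

>>> servo_tool --motion "-0.107 0.034 0.1 0 0 -0.07;-0.107 0.034 0.25 0 0 -0.139;-0.107 0.034 0.35 0 0 -0.139;-0.107 0.034 0.35 0 0 -0.139;-0.107 0.034 0.35 0 0 -0.139"

```text
time: 17.45
position: [0.5993, -0.0928, 0.111]
eef_rot: [[-0.97, 0.243, -0.001], [0.243, 0.97, 0.0], [0.001, 0.0, -1.0]]
contact_force: [0.5, 0.1, 0.1]
grip_width: 0.0855
finger_force: 0.0
```

```bash
python3 - <<'E'
from h import *
p=vision.get_image("wrist"); np.save("w5.npy",p,allow_pickle=True)
for z in (.062,):
  R=np.radians(-14.2);c=np.array([.598,-.0935])
  ax=np.array([np.cos(R),np.sin(R)]);ay=np.array([-ax[1],ax[0]])
  for (hx,hy,zz) in [(.02,.017,.062),(.030,.0212,.044)]:
    for sx in (1,-1):
      for sy in (1,-1):
        u=proj(p,np.r_[c+sx*hx*ax+sy*hy*ay,zz])[0]; cv2.circle(p["color"],tuple(int(v) for v in np.round(u)),1,(0,255,0),-1)
cv2.imwrite("pics/w5.png",cv2.resize(p["color"][110:320,140:370,::-1],None,fx=2.6,fy=2.6,interpolation=cv2.INTER_CUBIC))
go(.598,-.0935,.035,75.8)
E
```

```text
go [ 0.01  -0.004  0.385] [0.    0.001 0.001] j6 0.09
```

View pics/w5.png

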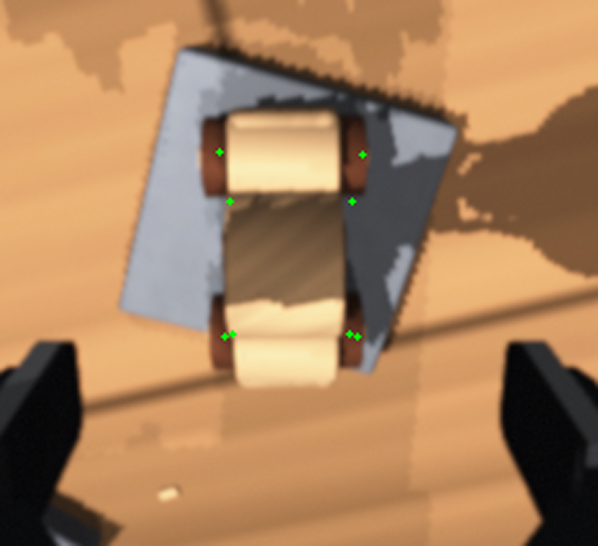

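The car lies square to the fingers, about 2 mm to the left of my estimate. The wheel gap lines up.

>>> servo_tool --motion "0.01 -0.012 0.1 0 0 0;0.01 -0.012 0.22 0 0 0;0.01 -0.012 0.32 0 0 0;0.01 -0.012 0.37 0 0 0;0.01 -0.012 0.39 0 0 0;0.01 -0.012 0.39 0 0 0;0.01 -0.012 0.39 0 0 0"

```text
time: 18.2
position: [0.5981, -0.0962, 0.0345]
eef_rot: [[-0.97, 0.245, 0.003], [0.245, 0.97, -0.0], [-0.003, 0.0, -1.0]]
contact_force: [0.5, 0.2, 0.5]
grip_width: 0.0853
finger_force: 0.0
```

>>> servo_tool --motion "0 0 0 0 0 0;0 0 0 0 0 0;0 0 0 0 0 0;0 0 0 0 0 0;0 0 0 0 0 0;0 0 0 0 0 0;0 0 0 0 0 0;0 0 0 0 0 0;0 0 0 0 0 0;0 0 0 0 0 0" --jaw 1 --grip_force 40

```text
time: 19.2
position: [0.5973, -0.0962, 0.0336]
eef_rot: [[-0.97, 0.245, 0.001], [0.245, 0.97, -0.0], [-0.001, 0.0, -1.0]]
contact_force: [0.0, 0.6, 5.0]
grip_width: 0.0338
finger_force: 41.0
```

>>> servo_tool --motion "0 0 -0.06 0 0 0;0 0 -0.2 0 0 0;0 0 -0.4 0 0 0;0 0 -0.4 0 0 0;0 0 -0.4 0 0 0"

```text
time: 19.7
position: [0.5978, -0.0963, 0.1145]
eef_rot: [[-0.97, 0.245, 0.003], [0.245, 0.97, -0.001], [-0.003, 0.0, -1.0]]
contact_force: [0.2, 0.3, -0.9]
grip_width: 0.0336
finger_force: 40.5
```

```bash
python3 - <<'E'
from h import *
q=vision.get_image("side");s=vision.get_image("scene");w=vision.get_image("wrist")
def draw(im,c,yaw,hx,hy):
    a=np.radians(yaw);ax=np.array([np.cos(a),np.sin(a)]);ay=np.array([-ax[1],ax[0]]);t=np.linspace(-1,1,15)
    P=[c+hx*i*ax+hy*j*ay for i in (-1,1) for j in t]+[c+hx*i*ax+hy*j*ay for i in t for j in (-1,1)]
    for u in proj(im,[np.r_[k,.018] for k in P]):
        v=np.round(u).astype(int)
        if 0<=v[0]<512 and 0<=v[1]<384: im["color"][v[1],v[0]]=[0,255,0]
for im in (q,s,w):
    draw(im,np.array([.597,-.092]),-30,.048,.048); draw(im,np.array([.4473,.079]),-18.7,.07,.038)
r=lambda i:cv2.resize(i[:,:,::-1],None,fx=4,fy=4,interpolation=cv2.INTER_CUBIC)
A=np.hstack([r(q["color"][155:230,228:322]),r(s["color"][165:240,200:294])])
B=np.hstack([r(s["color"][170:220,258:318]),cv2.resize(w["color"][100:310,116:396,::-1],(267,200))])
B=np.pad(B,((0,0),(0,A.shape[1]-B.shape[1]),(0,0)))
cv2.imwrite("pics/o1.png",np.vstack([A,B]))
go(.4473,.079,.12,71.3);print(get_state()["grip_width"])
E
```

```text
go [ 0.934  0.666 -0.039] [-0.    -0.002  0.05 ] j6 0.09
0.033399748081195835
```

View pics/o1.png

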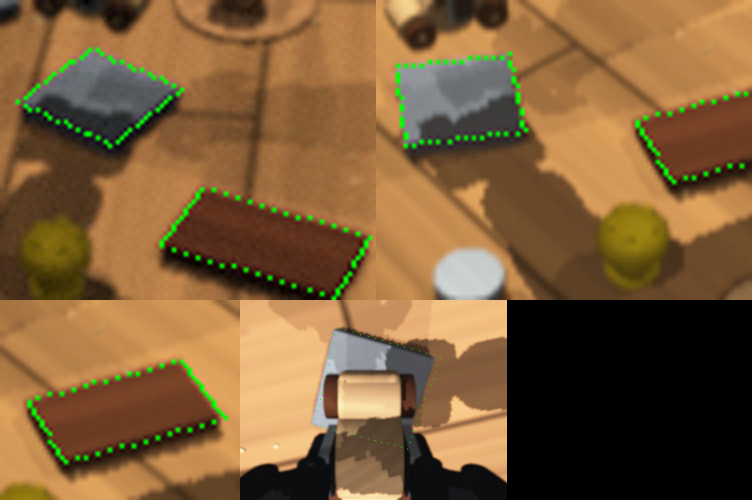

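The grip holds. The overlays of block (0.597, -0.092, -30°) and plank (0.447, 0.079, -18.7°) fit all views to within about 2 mm.

>>> servo_tool --motion "0.23 0.17 -0.03 0 0 0.02;0.46 0.34 -0.03 0 0 0.05;0.7 0.5 -0.03 0 0 0.05;0.934 0.666 -0.03 0 0 0.05;0.934 0.666 -0.03 0 0 0.05;0.934 0.666 -0.03 0 0 0.05;0.934 0.666 -0.03 0 0 0.05"

```text
time: 20.55
position: [0.4477, 0.0791, 0.1184]
eef_rot: [[-0.948, 0.319, -0.001], [0.319, 0.948, -0.001], [0.001, -0.001, -1.0]]
contact_force: [0.1, 0.0, 0.0]
grip_width: 0.0336
finger_force: 40.5
```

```bash
python3 -c "
from h import *
go(.4473,.079,.036,71.3)"
```

```text
go [ 0.001 -0.     0.412] [-0.001 -0.001  0.001] j6 0.5
```

>>> servo_tool --motion "0 0 0.12 0 0 0;0 0 0.25 0 0 0;0 0 0.35 0 0 0;0 0 0.39 0 0 0;0 0 0.405 0 0 0;0 0 0.405 0 0 0;0 0 0.405 0 0 0"

```text
time: 21.25
position: [0.4496, 0.0787, 0.0389]
eef_rot: [[-0.947, 0.321, 0.002], [0.321, 0.947, 0.0], [-0.002, 0.001, -1.0]]
contact_force: [-0.1, -0.2, -1.0]
grip_width: 0.0335
finger_force: 40.5
```

```bash
python3 -c "
from h import *
print(get_state()['contact_force']);go(.4473,.079,.0334,71.3)"
```

```text
[-0.08409459 -0.20094101 -0.99086291]
go [ 0.011 -0.002  0.027] [ 0.     0.001 -0.   ] j6 0.5
```

>>> servo_tool --motion "0.008 -0.002 0.01 0 0 0;0.008 -0.002 0.018 0 0 0;0.008 -0.002 0.024 0 0 0;0.008 -0.002 0.028 0 0 0;0.008 -0.002 0.028 0 0 0;0.008 -0.002 0.028 0 0 0"

```text
time: 21.85
position: [0.447, 0.079, 0.0335]
eef_rot: [[-0.947, 0.32, 0.001], [0.32, 0.947, 0.0], [-0.001, 0.0, -1.0]]
contact_force: [-1.8, 0.5, 7.7]
grip_width: 0.0336
finger_force: 41.6
```

>>> servo_tool --motion "0 0 0 0 0 0;0 0 0 0 0 0;0 0 0 0 0 0;0 0 0 0 0 0;0 0 0 0 0 0;0 0 0 0 0 0;0 0 0 0 0 0" --jaw -1 --grip_force 30

```text
time: 22.55
position: [0.4468, 0.0789, 0.0324]
eef_rot: [[-0.947, 0.32, -0.0], [0.32, 0.947, -0.0], [0.0, -0.0, -1.0]]
contact_force: [0.0, -0.3, -1.1]
grip_width: 0.0856
finger_force: 0.0
```

>>> servo_tool --motion "0 0 -0.1 0 0 0;0 0 -0.3 0 0 0;0 0 -0.6 0 0 0;0 0 -0.8 0 0 0;0 0 -0.8 0 0 0;0 0 -0.8 0 0 0"

```text
time: 23.15
position: [0.4479, 0.0791, 0.1941]
eef_rot: [[-0.947, 0.32, 0.004], [0.32, 0.947, 0.001], [-0.003, 0.002, -1.0]]
contact_force: [-0.7, 0.1, 0.0]
grip_width: 0.0852
finger_force: 0.0
```

```bash
python3 -c "
from h import *
go(.493,-.264,.18,63.3)"
```

```text
go [-0.763 -1.553  0.07 ] [0.001 0.002 0.089] j6 0.5
```

>>> servo_tool --motion "-0.38 -0.78 0 0 0 0;-0.38 -0.78 0 0 0 0;-0.38 -0.78 0 0 0 0;-0.38 -0.78 0 0 0 0"

```text
time: 23.55
position: [0.4678, -0.0962, 0.1905]
eef_rot: [[-0.946, 0.323, -0.004], [0.323, 0.946, -0.0], [0.003, -0.001, -1.0]]
contact_force: [-0.2, 0.3, -0.7]
grip_width: 0.0856
finger_force: 0.0
```

>>> servo_tool --motion "-0.383 -0.775 0 0 0 0;-0.383 -0.775 0 0 0 0;-0.383 -0.775 0 0 0 0;-0.383 -0.775 0 0 0 0;-0.383 -0.775 0.3 0 0 0;-0.383 -0.775 0.3 0 0 0;-0.383 -0.775 0.3 0 0 0"

```text
time: 24.25
position: [0.4887, -0.2629, 0.1286]
eef_rot: [[-0.947, 0.32, -0.008], [0.32, 0.947, 0.005], [0.009, 0.002, -1.0]]
contact_force: [-0.7, 0.4, 0.7]
grip_width: 0.0849
finger_force: 0.0
```

```bash
python3 - <<'E'
from h import *
p=vision.get_image("wrist")
a=np.linspace(0,6.28,30)
for u in proj(p,np.c_[.493+.027*np.cos(a),-.2645+.027*np.sin(a),0*a+.043]): p["color"][tuple(np.round(u[::-1]).astype(int))]=[0,255,0]
w=p["color"][110:310,156:356,::-1]
s=vision.get_image("scene")["color"][170:265,260:350,::-1]
cv2.imwrite("pics/w6.png",np.hstack([cv2.resize(w,(380,380)),cv2.resize(s,(360,380),interpolation=cv2.INTER_CUBIC)]))
go(.493,-.2645,.0185,None)
E
```

```text
go [-0.007 -0.001  0.571] [0. 0. 0.] j6 -0.17
```

View pics/w6.png

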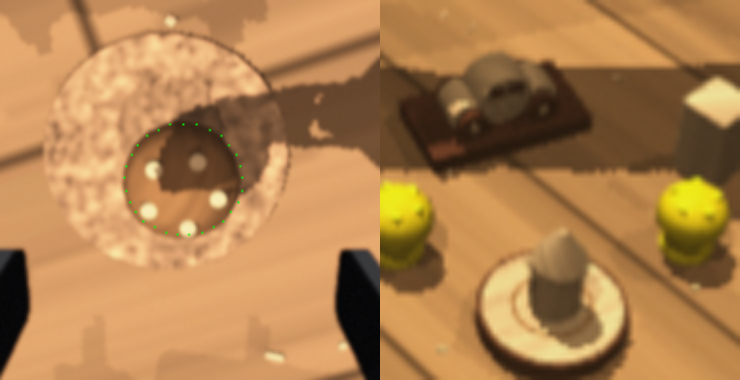

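The toadstool sits exactly where predicted. The gnome is upright mid-slice and the car is on its wheels along the plank.

>>> servo_tool --motion "-0.007 0 0.15 0 0 0;-0.007 0 0.3 0 0 0;-0.007 0 0.45 0 0 0;-0.007 0 0.53 0 0 0;-0.007 0 0.565 0 0 0;-0.007 0 0.565 0 0 0;-0.007 0 0.565 0 0 0;-0.007 0 0.565 0 0 0"

```text
time: 25.15
position: [0.4945, -0.2656, 0.0213]
eef_rot: [[-0.947, 0.32, 0.003], [0.32, 0.947, -0.002], [-0.003, -0.001, -1.0]]
contact_force: [1.0, 1.2, -0.3]
grip_width: 0.0854
finger_force: 0.0
```

>>> servo_tool --motion "0 0 0 0 0 0;0 0 0 0 0 0;0 0 0 0 0 0;0 0 0 0 0 0;0 0 0 0 0 0;0 0 0 0 0 0;0 0 0 0 0 0;0 0 0 0 0 0" --jaw 1

```text
time: 25.95
position: [0.4935, -0.2652, 0.0204]
eef_rot: [[-0.947, 0.32, 0.001], [0.32, 0.947, -0.0], [-0.001, -0.0, -1.0]]
contact_force: [-1.6, 1.3, 6.0]
grip_width: 0.0526
finger_force: 31.1
```

>>> servo_tool --motion "0 0 -0.08 0 0 0;0 0 -0.2 0 0 0;0 0 -0.4 0 0 0;0 0 -0.4 0 0 0;0 0 -0.4 0 0 0"

```text
time: 26.45
position: [0.4938, -0.2655, 0.1004]
eef_rot: [[-0.947, 0.32, 0.002], [0.32, 0.947, -0.001], [-0.002, -0.0, -1.0]]
contact_force: [-0.9, 0.2, -1.0]
grip_width: 0.0527
finger_force: 31.7
```

```bash
python3 -c "
from h import *
go(.5965,-.092,.1,None)"
```

```text
go [-0.209  0.986  0.002] [0. 0. 0.] j6 -0.17
```

>>> servo_tool --motion "-0.05 0.25 0 0 0 0;-0.105 0.5 0 0 0 0;-0.16 0.75 0 0 0 0;-0.209 0.986 0 0 0 0;-0.209 0.986 0 0 0 0;-0.209 0.986 0 0 0 0;-0.209 0.986 0.15 0 0 0;-0.209 0.986 0.28 0 0 0;-0.209 0.986 0.28 0 0 0;-0.209 0.986 0.28 0 0 0"

```text
time: 27.45
position: [0.5943, -0.0928, 0.0427]
eef_rot: [[-0.947, 0.322, -0.003], [0.322, 0.947, 0.0], [0.003, -0.001, -1.0]]
contact_force: [-0.2, -0.4, 0.0]
grip_width: 0.0527
finger_force: 31.9
```

```bash
python3 -c "
from h import *
go(.5965,-.092,.0333,None)"
```

```text
go [-0.009  0.007  0.047] [0. 0. 0.] j6 0.17
```

>>> servo_tool --motion "-0.009 0.007 0.015 0 0 0;-0.009 0.007 0.03 0 0 0;-0.009 0.007 0.038 0 0 0;-0.009 0.007 0.043 0 0 0;-0.009 0.007 0.047 0 0 0;-0.009 0.007 0.047 0 0 0;-0.009 0.007 0.047 0 0 0"

```text
time: 28.15
position: [0.5981, -0.0908, 0.0342]
eef_rot: [[-0.947, 0.32, 0.0], [0.32, 0.947, -0.0], [-0.0, -0.0, -1.0]]
contact_force: [0.7, -0.2, -0.3]
grip_width: 0.0526
finger_force: 31.9
```

>>> servo_tool --motion "0.006 -0.003 0.004 0 0 0;0.006 -0.003 0.008 0 0 0;0.006 -0.003 0.008 0 0 0;0.006 -0.003 0.008 0 0 0"

```text
time: 28.55
position: [0.5971, -0.091, 0.0334]
eef_rot: [[-0.947, 0.32, 0.001], [0.32, 0.947, -0.0], [-0.001, 0.0, -1.0]]
contact_force: [-1.4, 1.0, 4.9]
grip_width: 0.0526
finger_force: 32.3
```

Contact at 5 N; release and retreat.

>>> servo_tool --motion "0 0 0 0 0 0;0 0 0 0 0 0;0 0 0 0 0 0;0 0 0 0 0 0;0 0 0 0 0 0;0 0 0 0 0 0;0 0 0 0 0 0" --jaw -1

```text
time: 29.25
position: [0.5967, -0.0911, 0.0325]
eef_rot: [[-0.947, 0.32, -0.0], [0.32, 0.947, -0.0], [0.0, -0.0, -1.0]]
contact_force: [0.4, -0.7, 0.1]
grip_width: 0.0852
finger_force: 0.0
```

>>> servo_tool --motion "0 0 -0.1 0 0 0;0 0 -0.3 0 0 0;0 0 -0.6 0 0 0;0 0 -0.9 0 0 0;0.4 0 -0.95 0 0 0;0.6 0 -0.95 0 0 0;0.6 0 -0.95 0 0 0;0.6 0 -0.95 0 0 0"

```text
time: 30.05
position: [0.4805, -0.0518, 0.224]
eef_rot: [[-0.948, 0.319, 0.001], [0.319, 0.948, 0.0], [-0.001, 0.0, -1.0]]
contact_force: [0.6, 0.4, -0.5]
grip_width: 0.0854
finger_force: 0.0
```

```bash
python3 - <<'E'
from h import *
q=vision.get_image("side")["color"][130:290,180:340,::-1];s=vision.get_image("scene")["color"][130:280,195:355,::-1]
cv2.imwrite("pics/f.png",np.hstack([cv2.resize(q,(400,400),interpolation=cv2.INTER_CUBIC),cv2.resize(s,(400,375),interpolation=cv2.INTER_CUBIC)[:400] if 0 else cv2.resize(s,(400,400),interpolation=cv2.INTER_CUBIC)]))
st=get_state();print(st["time"],np.abs(st["joint_velocities"]).max())
E
```

```text
30.15 0.03777356080429359
```

View pics/f.png

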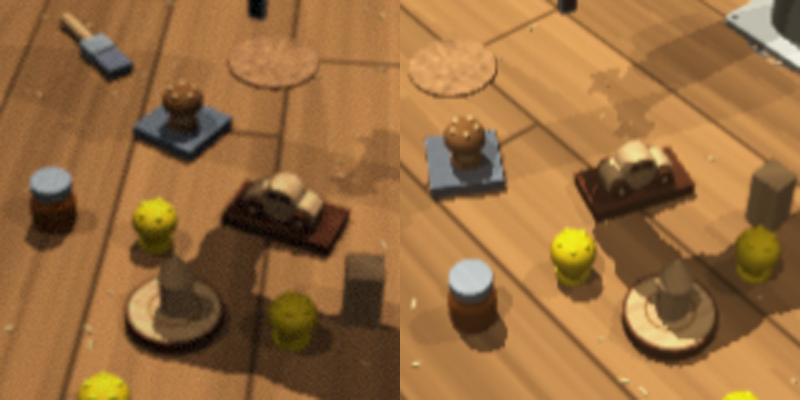

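Both views show all three pieces upright and mid-stand: toadstool at (182,105), car at (285,205) and gnome at (178,290) in the side view. The mat is empty and the bystanders have not moved.

```bash
python3 -c "
from h import *
print(sign_off())"
```

```text
the job is handed in; nothing more can be done
None
```

The job is handed in: the gnome is upright on the log slice, the toadstool (moved via the cork mat) is upright on the block, and the car is on its wheels along the plank. The mat is empty, the bystanders and yellow look-alikes were left alone, and it took about 30 s of the 96 s allowed.

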